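# Lay out brass bars on the fire brick

### The arm

A 7-joint arm with a two-finger parallel gripper is mounted at the origin on the work surface. World frame = base frame: x ahead of the robot, y to its left, z up, the work surface at z = 0. Lengths are in m, angles in rad, forces in N, time in s.
With the tool pointing down it reaches from about 0.4 to 0.875 m from the base axis. Payload 6.5 kg.
Tool frame: the origin (TCP) lies between the finger pads; the fingertips stand 17 mm ahead of it and the grasp point (between the pads) lies 2 mm behind it (bot.nose_length is the distance from the TCP to the fingertips, in m); z points along the fingers, y is the line along which they close (so a half turn about z gives the same grasp; the last joint's range is limited). The gripper opens to 88 mm and grips with 3 to 60 N. Pads are 18 mm wide; open, the fingers measure 123 mm over their backs; the gripper's body (75 mm by 187 mm) begins 45 mm behind the grasp point.
Start: joints at [-1.202, 0.536, -0.004, 1.538, 0.003, 1.067, -0.071], TCP at [0.274, 0.59, 0.256] pointing down, gripper open.
Joint ranges: [-2.7, 2.7], [-0.37, 2.16], [-1.27, 1.26], [0.24, 2.4], [-1.31, 4.45], [0.19, 1.91], [-2.76, 2.76]. Speed limits (rad/s): [2.39, 2.39, 3.14, 3.14, 3.14, 3.14, 3.14].

### API

Orientations are given as a rotation vector (axis times angle).
In Python, from cell import bot gives the robot as it stands. The module is installed in compiled form; this text tells all that it offers.
- The arm moves only by the tool step_arm, never from a script. Its argument "motion" is one flat list of numbers, 7 for each row, row after row: the turn, a rotation vector about the tool's x, y, z in units of 5 degrees (1.0 is 5 degrees), then the shift along the tool's x, y, z in units of 40 mm (1.0 is 40 mm), then the closure in counts, from 0 (fully open) to 255 (shut). In form: [ax, ay, az, dx, dy, dz, claw, ax, ay, az, dx, dy, dz, claw, ...]. A call has 1 to 8 rows; each row is the pose to reach, as a shift and turn from the pose commanded when the call began, along the tool's axes at that moment; what a row does not reach only later rows make up. A row lasts 1/12 s, in which the tool goes at most 41.7 mm and 7.16 degrees, less where a joint would pass 70% of its speed; a pose out of reach is approached as far as the arm can. A call with a gripper value outside its range is refused whole. The fingers move at their own pace and stop on an object; "squeeze" is the grip in N (left out, the last holds). Time passes only in rows, so rows that repeat a pose let the fingers close. It gives the time, the measured TCP pose, the force, the opening and the grip force at its end, in the units of the state.
- bot.observe(): the state, without advancing time (a new reading comes with each control period).
- bot.get_image(name): name is "side" or "top"; returns (picture, depth): 384x512x3 uint8, blue, green, red; 384x512 float32, m along the optical axis (not along the pixel's ray), 0 where there is no reading.
- bot.camera_params(name): a dict with "fovy" (degrees; the focal length in pixels is half the picture's height over the tangent of half this angle, whatever the lens; pixels are square), "cx", "cy" (the principal point, pixels), "k1" (the pictures are not rectified: a ray, as slopes to the right and down, at radius r is drawn at 1 + k1 r^2 times it, then the intrinsics apply), "rvec" (rotation vector, rad) and "tvec" (3), from world to camera coordinates, as OpenCV has them. Camera axes: x right, y down, z forward; pixel columns grow to the right and rows downward; lengths in m; the calibration is good to about 2 mm. A picture is of the moment at which its call begins. camera_params takes no time and is no camera call.
- bot.job_done(): hands the job in; it is judged then, once.
The state is a dict: "clock": time; "joints": joint angles; "dq": joint speeds; "joint_torque": joint torques, N m; "tcp_pos": TCP position; "ee_rot": TCP orientation; "force": force on the tool from outside, world axes, zero at the start; "moment": the same for the moment, N m; "finger_gap": finger opening in m; "grip_force": force on a finger pad.
Only numpy, scipy, OpenCV 4.12 (cv2) and the standard library are available. Lean on these libraries where they do the work, as an engineer would, in place of code of your own. Each camera call takes 0.05 s, during which the arm holds its last target. There are 200 camera calls.

### The job

Get the annealing place ready: tip the standing fire brick over onto the ceramic slab so that it lies flat along one of its long narrow edges. Then take every brass bar out of the open stock box and lay them all crosswise and level on the brick's narrow top, each directly on the brick and balanced with about the same overhang at both ends. Lower the lid of the emptied box gently until it is fully shut, and leave the charcoal block, the grooved steel block and the beaker where they are.

Things in the scene. Friction and masses are not known exactly. Their poses are not given: they have to be found in the camera images.
- slab: Grey ceramic slab fixed to the bench, 200 (x) x 260 (y) x 15 (z) mm; origin at the centre of its underside. The fire brick stands on the bench just outside its -y edge (y = -130 mm in the slab's frame), with a gap of 5 to 30 mm; that edge is the stop, 15 mm high, over which the brick is tipped towards the slab's +y.
- brick_center (a point): Centre of the pale loose fire brick, 64 (x) x 76 (y) x 230 (z) mm, 0.6 kg. It starts on end, z up, axes roughly along the slab's. A push of 1 to 3 N near its top along the slab's +y tips it over the slab's edge; it then lies on the slab with its z along the slab's +y and its y down, its top 64 mm wide, 230 mm long, 91 mm above the bench, its centre at 53 mm.
- bar0: Solid square brass bar, 130 (x) x 22 (y) x 22 (z) mm, about 0.5 kg, loose. Origin at its centre, x along its length. Up to four alike, each lying in its own groove of the stock box at the start (length along the box's x); three or four are present, the state gives None for the absent ones.
- bar1: Brass bar like bar0.
- bar2: Brass bar like bar0.
- bar3: Brass bar like bar0.
- stockbox: Wooden stock box fixed to the bench, outside 180 (x) x 270 (y) x 45 (z) mm, walls and floor 6 mm; origin at the centre of its underside. Its -x side faces the slab; the lid is hinged on its +x rim. Inside, slats along x (tops 15 mm above the bench) leave four grooves 40 mm wide at y = -90, -30, 30, 90 mm where the bars lie, centres 17 mm above the bench.
- lid_hinge (a point): Middle of the lid's hinge line, which runs along the box's y, on the box's +x rim 45 mm above the bench.
- lid_handle (a point): End of the round brass knob on the lid's outer face, 35 mm out from that face, 150 mm from the hinge line, midway along it. The lid is a flat board 180 mm (hinge to free edge) x 270 mm, 8 mm thick, its inner face through the hinge line; standing open it rises to about 225 mm above the bench, knob on the side away from the slab.
- lid (a joint): Lid angle, rad: 0 fully shut on the box, about 1.6 standing open (upright), 1.9 at the back stop. The hinge is stiff: the lid stays where it is left and closes only when pushed.
- charcoal: Bystander: black charcoal block, 75 x 140 x 40 mm, origin at the centre of its underside.
- swage: Bystander: dark grooved steel block, 90 x 110 x 30 mm, origin at the centre of its underside.
- beaker: Bystander: clear plastic beaker, 90 mm across, 120 mm high, origin at the centre of its underside.
Mind the look-alikes: they are no part of the job. Leave any pink or red look-alike of the bar1 alone.

How it is judged:
On the way, in this order (a step that is already met when the one before it is completed fails the run):
1. the brick lies flat on the slab on a long narrow edge (angle between brick_center's own y axis and vertical above 3.04 rad and x of brick_center in the frame of slab between -0.07 and 0.07 m and y of brick_center in the frame of slab between -0.1 and 0.08 m and z of brick_center in the frame of slab between 0.045 and 0.061 m), for 0.2 s.
2. every bar lies crosswise and balanced on the brick's narrow top, released (all of step 1 and x of bar0 in the frame of brick_center between -0.022 and 0.022 m and z of bar0 in the frame of brick_center between -0.11 and 0.11 m and y of bar0 in the frame of brick_center between -0.057 and -0.041 m and angle between the x axis of each of bar0, bar1, bar2, bar3 and the x axis of brick_center, either way round below 0.35 rad and angle between bar0's own x axis and vertical between 1.466 and 1.676 rad and linear speed of each of bar0, bar1, bar2, bar3 below 0.03 m/s and contact force between each of bar0, bar1, bar2, bar3 and the fingers below 0.1 N and x of bar1 in the frame of brick_center between -0.022 and 0.022 m and z of bar1 in the frame of brick_center between -0.11 and 0.11 m and y of bar1 in the frame of brick_center between -0.057 and -0.041 m and angle between bar1's own x axis and vertical between 1.466 and 1.676 rad and x of bar2 in the frame of brick_center between -0.022 and 0.022 m and z of bar2 in the frame of brick_center between -0.11 and 0.11 m and y of bar2 in the frame of brick_center between -0.057 and -0.041 m and angle between bar2's own x axis and vertical between 1.466 and 1.676 rad and x of bar3 in the frame of brick_center between -0.022 and 0.022 m and z of bar3 in the frame of brick_center between -0.11 and 0.11 m and y of bar3 in the frame of brick_center between -0.057 and -0.041 m and angle between bar3's own x axis and vertical between 1.466 and 1.676 rad), for 0.2 s.
At the end, for the whole second after the job is handed in: Brick flat on the slab on a long narrow edge (6 degrees). Every bar present level (6 degrees), crosswise (20 degrees), directly on the brick's top, its centre within 22 mm of the top's midline and 5 mm inside its ends, released, at rest. Lid under 0.06 rad. Bystanders not moved (all of step 2 and value of joint lid below 0.06 rad); the robot touches nothing.
It fails at once if the lid is slammed (closing faster than 1.5 rad/s) (velocity of joint lid below -1.5 rad/s).
It fails at once if the charcoal is disturbed (moved over 30 mm or tipped) (distance of charcoal from where it was at the start of the episode above 0.03 m or angle between charcoal's own z axis and vertical above 0.3 rad).
It fails at once if the swage is disturbed (moved over 30 mm or tipped) (distance of swage from where it was at the start of the episode above 0.03 m or angle between swage's own z axis and vertical above 0.3 rad).
It fails at once if the beaker is disturbed (moved over 30 mm or tipped) (distance of beaker from where it was at the start of the episode above 0.03 m or angle between beaker's own z axis and vertical above 0.3 rad).
Of bar0, bar1, bar2, bar3 only 3 to 4 are there at a start; the rules pass over those that are not, and their reading is None.
At some moment in a run one of bar0, bar1, bar2, bar3 may be knocked a few centimetres aside while the robot is not near it.
Once in a run the grip may slacken for a moment while it holds something.
It also fails if it takes over 210 s, if anything falls off the work surface, if the arm or the gripper's body presses on something with over 40 N, if the wrist force passes 120 N, or if a joint passes its speed limit or range.

## Working session

There is one attempt and no reset: what is moved stays moved. The work goes in short steps, Python scripts to look and compute and a tool call to move; the robot and the scene stay as the last step left them, time stands still between calls to the robot, and variables do not carry over. Pictures are saved under pics/ and viewed, at most 14 in all, crops included, and the job is handed in when it is done.

Besides the shell and the picture viewer there is one more tool, called after "Emit:" as name(argument=value, ...) on one line, values as JSON. step_arm: Moves the arm, as the interface text tells. Its arguments: {"type":"object","properties":{"motion":{"type":"array","items":{"type":"number"}},"squeeze":{"type":"number"}},"required":["motion"]}

```bash
ls; mkdir -p pics
cat > h.py <<'E'
import numpy as np, cv2
from cell import bot
from scipy.spatial.transform import Rotation as R
def cam(n):
    p=bot.camera_params(n); f=192/np.tan(np.radians(p['fovy'])/2)
    return f,p['cx'],p['cy'],p['k1'],R.from_rotvec(np.array(p['rvec']).ravel()).as_matrix(),np.array(p['tvec']).ravel()
def rays(n,uv):
    f,cx,cy,k1,Rm,t=cam(n); uv=np.atleast_2d(uv).astype(float)
    d=(uv-[cx,cy])/f; s=d.copy()
    for _ in range(20): s=d/(1+k1*(s**2).sum(1,keepdims=True))
    return np.c_[s,np.ones(len(s))]
def plane(n,uv,z):
    _,_,_,_,Rm,t=cam(n); r=rays(n,uv)@Rm; c=-Rm.T@t
    return c+r*((z-c[2])/r[:,2])[:,None]
def cloud(n,dep):
    h,w=dep.shape; uv=np.stack(np.meshgrid(np.arange(w),np.arange(h)),-1).reshape(-1,2)
    _,_,_,_,Rm,t=cam(n); P=rays(n,uv)*dep.reshape(-1,1)
    return ((P-t)@Rm).reshape(h,w,3)
def proj(n,X):
    f,cx,cy,k1,Rm,t=cam(n); P=np.atleast_2d(X)@Rm.T+t; s=P[:,:2]/P[:,2:]
    return s*(1+k1*(s**2).sum(1,keepdims=True))*f+[cx,cy]
def look(n,name):
    im,d=bot.get_image(n); cv2.imwrite(f'pics/{name}.png',im); np.save(f'pics/{name}.npy',d); return im,d,cloud(n,d)
def st():
    o=bot.observe(); print('t',o['clock'],'tcp',np.round(o['tcp_pos'],4),'rot',np.round(o['ee_rot'],3),'F',np.round(o['force'],1),'gap',round(o['finger_gap'],4),'grip',o['grip_force'],'q',np.round(o['joints'],2))
    return o
def local(target,rot=None):
    """shift in tool axes in units of 40 mm"""
    o=bot.observe(); Rm=R.from_rotvec(o['ee_rot']); s=Rm.inv().apply(np.array(target)-o['tcp_pos'])/0.04
    print('shift',np.round(s,2)); 
    if rot is not None: print('turn',np.round((Rm.inv()*rot).as_rotvec(degrees=True)/5,2))
E
python3 - <<'E'
from h import *
st()
print(R.from_rotvec(bot.observe()['ee_rot']).as_matrix().round(2))
for n in('top','side'):
    im,d,C=look(n,n+'0'); print(n,bot.camera_params(n), 'campos', -cam(n)[4].T@cam(n)[5])
a=cv2.imread('pics/top0.png');b=cv2.imread('pics/side0.png')
E
```

```text
pics
t 0.0 tcp [0.2736 0.589  0.2549] rot [-6.780e-01 -3.067e+00  3.000e-03] F [ 0.7 -0.4 -0.9] gap 0.088 grip 0.0 q [-1.2   0.54 -0.    1.54  0.    1.07 -0.07]
[[-0.91  0.42 -0.  ]
 [ 0.42  0.91 -0.  ]
 [-0.   -0.   -1.  ]]
top {'fovy': 51.69690186296117, 'cx': 263.55827589580036, 'cy': 186.32918155473538, 'k1': -0.0489097407520103, 'rvec': array([ 2.16685555, -2.17677946,  0.07342431]), 'tvec': array([0.02059942, 0.53571372, 1.29970947])} campos [ 0.42643326 -0.00168973  1.33970522]
side {'fovy': 49.57984125570198, 'cx': 251.81976935228803, 'cy': 195.2531690232464, 'k1': -0.011199525687784408, 'rvec': array([ 2.29950165, -0.80274935,  0.28493557]), 'tvec': array([-0.40515754,  0.29810552,  1.15649118])} campos [-0.00541642 -0.6887182   1.0564702 ]
```

View pics/top0.png

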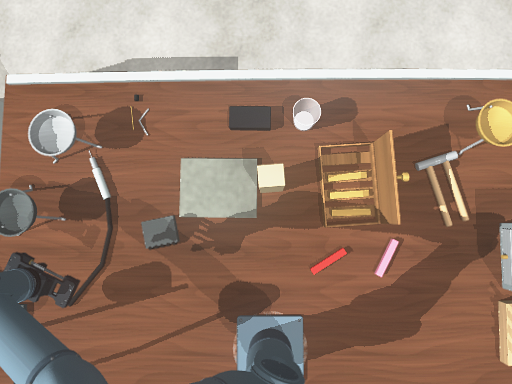

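View pics/side0.png

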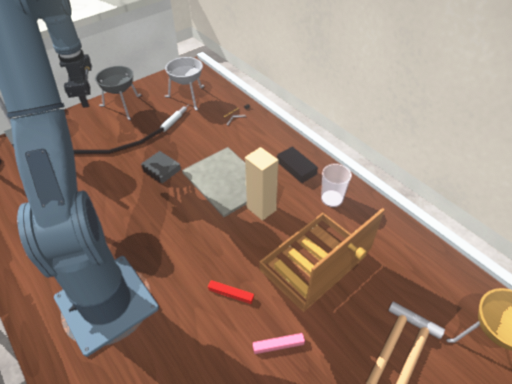

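The top view shows the slab at px (180–257, 158–218) and the brick just right of it at (271,177). The box is at (320–398, 135–225), lid upright on its right, with three bars at rows 176, 194 and 212. The red and pink look-alikes are in front, the charcoal is at (250,117) and the beaker at (306,113).

Run:
```python
from h import *
im=cv2.imread('pics/top0.png'); d=np.load('pics/top0.npy'); C=cloud('top',d); hsv=cv2.cvtColor(im,cv2.COLOR_BGR2HSV)
def rect(m,name):
    P=C[m][:,:2].astype(np.float32); r=cv2.minAreaRect(P*1000); z=C[m][:,2]
    print(name,m.sum(),'c',np.round(r[0],0),'size',np.round(r[1],0),'ang',round(r[2],1),'z',np.percentile(z,[5,50,95]).round(3), 'med',np.median(P,0).round(4))
U,V=np.meshgrid(np.arange(512),np.arange(384))
def box(u0,u1,v0,v1): return (U>=u0)&(U<=u1)&(V>=v0)&(V<=v1)
X,Y,Z=C[...,0],C[...,1],C[...,2]
rect(box(170,265,150,225)&(abs(Z-.015)<.006)&(hsv[...,1]<80),'slab')
rect(box(250,292,155,200)&(abs(Z-.23)<.01),'brick')
rect(box(220,275,100,135)&(abs(Z-.04)<.008),'charcoal')
rect(box(285,325,90,135)&(Z>.11)&(Z<.13),'beaker')
rect(box(135,185,210,255)&(abs(Z-.03)<.008),'swage')
rect(box(312,410,125,232)&(abs(Z-.045)<.006),'rim')
rect(box(312,410,125,232)&(Z>.2),'lidtop')
rect(box(395,415,165,190)&(Z>.1),'knob')
m=box(322,375,145,225)&(Z>.021)&(Z<.036)
n,l,s,c=cv2.connectedComponentsWithStats(m.astype(np.uint8))
for i in range(1,n):
    if s[i,4]>60: rect(l==i,'bar%d'%i)
for uv in [(350,176),(350,194),(350,212),(350,157)]: print(uv,hsv[uv[1],uv[0]],C[uv[1],uv[0]].round(3))
cv2.imwrite('pics/c0.png',cv2.resize(im[120:240,240:420],None,fx=4,fy=4,interpolation=cv2.INTER_CUBIC))
```

```text
slab 4444 c [521. 183.] size [278. 227.] ang 89.9 z [0.011 0.015 0.019] med [0.5318 0.1717]
brick 609 c [550.  -5.] size [64. 76.] ang 4.3 z [0.226 0.229 0.233] med [ 0.5504 -0.0059]
charcoal 932 c [768.  64.] size [139.  77.] ang 89.3 z [0.035 0.039 0.044] med [0.7678 0.0656]
beaker 127 c [ 763. -119.] size [86. 89.] ang 89.0 z [0.111 0.118 0.124] med [ 0.7775 -0.1197]
swage 912 c [383. 364.] size [ 97. 110.] ang 12.0 z [0.025 0.03  0.034] med [0.3851 0.3638]
rim 553 c [ 540. -264.] size [271. 183.] ang 3.2 z [0.04  0.044 0.049] med [ 0.5406 -0.2788]
lidtop 642 c [ 463. -242.] size [228. 430.] ang 36.5 z [0.202 0.221 1.34 ] med [ 0.542  -0.3537]
knob 133 c [ 477. -207.] size [ 59. 419.] ang 21.8 z [0.195 0.206 0.227] med [ 0.545  -0.3839]
bar16 257 c [ 568. -260.] size [ 22. 129.] ang 5.3 z [0.023 0.028 0.032] med [ 0.5681 -0.2597]
bar22 263 c [ 509. -267.] size [ 22. 131.] ang 3.4 z [0.024 0.027 0.032] med [ 0.5083 -0.2654]
bar32 253 c [ 449. -269.] size [129.  20.] ang 89.7 z [0.023 0.028 0.032] med [ 0.4488 -0.27  ]
(350, 176) [ 24 119 243] [ 0.568 -0.27   0.026]
(350, 194) [ 24 117 244] [ 0.508 -0.268  0.028]
(350, 212) [ 19 133 207] [ 0.449 -0.267  0.026]
(350, 157) [ 15 125 153] [ 0.636 -0.276  0.005]
```

View pics/c0.png

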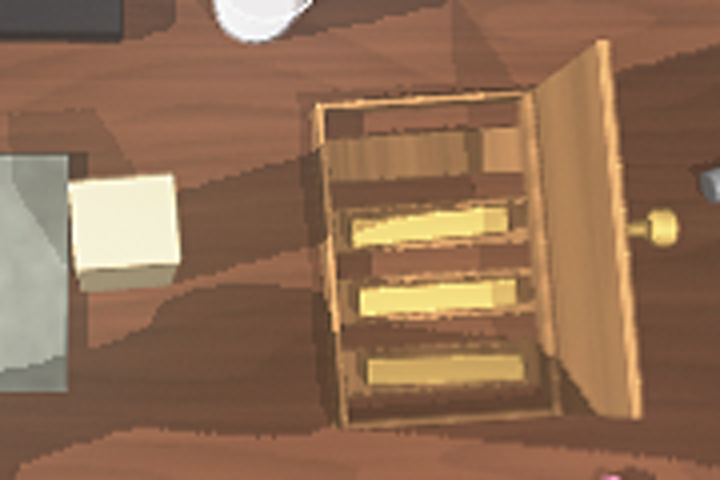

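The crop confirms three bars, with the far groove empty. The brick is about 10 mm from the slab edge. The bars measure 22×130 mm at z≈0.028, which matches the given sizes. Next I'll move behind the brick with closed fingers.

Run:
```python
from h import *
print(plane('top',[(180,158),(257,158),(180,218),(257,218)],.015).round(3))
Rt=R.from_matrix(np.array([[0,1,0],[1,0,0],[0,0,-1.]]))
local([.55,-.10,.33],Rt)
```

```text
[[0.634 0.301 0.015]
 [0.632 0.04  0.015]
 [0.431 0.299 0.015]
 [0.431 0.041 0.015]]
shift [-13.52 -12.72  -1.86]
turn [-2.000e-02  1.000e-02  1.302e+01]
```

Emit:
step_arm(motion=[0,0,4,-4,-4,-1.86,255,0,0,8,-8,-8,-1.86,255,0,0,13,-13.5,-12.7,-1.86,255,0,0,13,-13.5,-12.7,-1.86,255,0,0,13,-13.5,-12.7,-1.86,255,0,0,13,-13.5,-12.7,-1.86,255,0,0,13,-13.5,-12.7,-1.86,255,0,0,13,-13.5,-12.7,-1.86,255], squeeze=20)

```text
clock: 0.77
tcp_pos: [0.3952, 0.2806, 0.2957]
ee_rot: [-2.072, -2.361, 0.0]
force: [1.0, 1.4, 0.2]
finger_gap: 0.0368
grip_force: 0.0
```

```bash
cat >> h.py <<'E'
RX=R.from_matrix(np.array([[0,1,0],[1,0,0],[0,0,-1.]]))
def RZ(deg): return R.from_euler('z',deg,degrees=True)*RX
E
python3 - <<'E'
from h import *
st(); local([.55,-.10,.33],RX)
E
```

```text
t 0.7667 tcp [0.3952 0.2806 0.2957] rot [-2.072 -2.361  0.   ] F [1.  1.4 0.2] gap 0.0368 grip 0.0 q [-0.96  0.21  0.29  1.93 -0.07  1.01 -0.51]
shift [-9.94  2.6  -0.86]
turn [-0.   -0.    1.49]
```

Emit:
step_arm(motion=[0,0,1.49,-1,2.4,-0.86,255,0,0,1.49,-9.9,2.6,-0.86,255,0,0,1.49,-9.9,2.6,-0.86,255,0,0,1.49,-9.9,2.6,-0.86,255,0,0,1.49,-9.9,2.6,-0.86,255,0,0,1.49,-9.9,2.6,-0.86,255,0,0,1.49,-9.9,2.6,-0.86,255,0,0,1.49,-9.9,2.6,-0.86,255])

```text
clock: 1.43
tcp_pos: [0.5225, -0.0065, 0.3249]
ee_rot: [-2.214, -2.228, -0.0]
force: [1.0, 0.1, 0.4]
finger_gap: 0.0001
grip_force: 0.0
```

Run:
```python
from h import *
st(); local([.55,-.10,.33],RX)
```

```text
t 1.4333 tcp [ 0.5225 -0.0065  0.3249] rot [-2.214 -2.228 -0.   ] F [1.  0.1 0.4] gap 0.0001 grip 0.0 q [-0.5   0.26  0.51  1.82 -0.14  1.1   0.07]
shift [-2.34  0.67 -0.13]
turn [-0.   -0.    0.07]
```

Emit:
step_arm(motion=[0,0,0,-1,0.6,0,255,0,0,0,-1.9,0.6,0,255,0,0,0,-1.9,0.6,1,255,0,0,0,-1.9,0.6,2,255,0,0,0,-1.9,0.6,2.8,255,0,0,0,-1.9,0.6,2.8,255,0,0,0,-1.9,0.6,2.8,255])

```text
clock: 2.02
tcp_pos: [0.546, -0.0804, 0.212]
ee_rot: [-2.213, -2.226, 0.004]
force: [-0.0, -0.8, 0.1]
finger_gap: 0.0007
grip_force: 0.0
```

Run:
```python
from h import *
st(); local([.55,-.045,.21],RX)
```

```text
t 2.0167 tcp [ 0.546  -0.0804  0.212 ] rot [-2.213 -2.226  0.004] F [-0.  -0.8  0.1] gap 0.0007 grip 0.0 q [-0.31  0.46  0.49  1.86 -0.27  0.89  0.32]
shift [0.88 0.11 0.05]
turn [-0.04  0.    0.07]
```

Emit:
step_arm(motion=[0,0,0,0.4,0,0,255,0,0,0,0.65,0,0,255,0,0,0,0.8,0,0,255,0,0,0,1.0,0,0,255,0,0,0,1.2,0,0,255,0,0,0,1.4,0,0,255,0,0,0,1.6,0,0,255,0,0,0,1.8,0,0,255])

```text
clock: 2.68
tcp_pos: [0.5465, -0.0075, 0.2129]
ee_rot: [-2.214, -2.228, -0.0]
force: [-0.4, 0.1, 0.6]
finger_gap: 0.0004
grip_force: 0.2
```

Emit:
step_arm(motion=[0,0,0,0.15,0,0,255,0,0,0,0.3,0,0,255,0,0,0,0.45,0,0,255,0,0,0,0.6,0,0,255])

```text
clock: 3.02
tcp_pos: [0.5464, 0.0161, 0.2127]
ee_rot: [-2.215, -2.228, 0.0]
force: [-0.6, -1.1, -0.5]
finger_gap: 0.0002
grip_force: 0.0
```

Run:
```python
from h import *
im,d,C=look('side','s1'); st()
cv2.imwrite('pics/s1c.png',cv2.resize(im[100:320,130:430],None,fx=2,fy=2))
```

```text
t 3.0667 tcp [0.5464 0.0176 0.2127] rot [-2.213e+00 -2.229e+00 -1.000e-03] F [0.  2.  0.3] gap 0.0005 grip 0.0 q [-0.48  0.45  0.48  1.88 -0.26  0.88  0.13]
```

View pics/s1c.png

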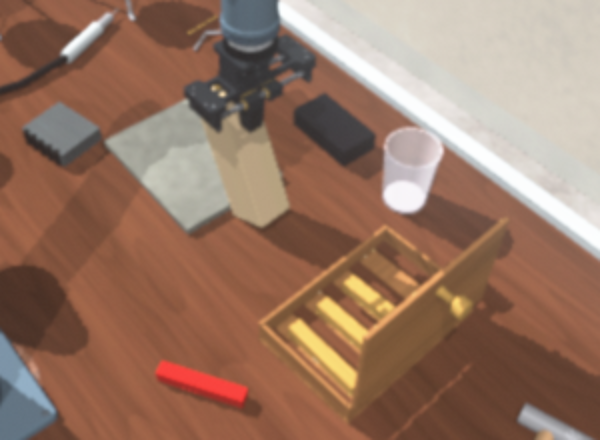

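The brick (crop px 245,175) is tilting toward the slab and still against the fingers, so I keep pushing.

Emit:
step_arm(motion=[0,0,0,0.2,0,0,255,0,0,0,0.4,0,0,255,0,0,0,0.6,0,0,255,0,0,0,0.8,0,0,255,0,0,0,1.0,0,0,255,0,0,0,1.2,0,0,255,0,0,0,1.2,0,0,255,0,0,0,1.2,0,-0.5,255])

```text
clock: 3.73
tcp_pos: [0.5439, 0.0642, 0.2301]
ee_rot: [-2.211, -2.228, 0.008]
force: [-0.7, -0.3, -0.0]
finger_gap: 0.0001
grip_force: 0.0
```

Run:
```python
from h import *
im,d,C=look('side','s2'); st()
cv2.imwrite('pics/s2c.png',cv2.resize(im[100:320,130:430],None,fx=2,fy=2))
```

```text
t 3.7833 tcp [0.5469 0.0636 0.2354] rot [2.214e+00 2.227e+00 2.000e-03] F [ 1.6 -0.7  3.8] gap 0.0005 grip 0.0 q [-0.57  0.42  0.48  1.85 -0.24  0.93  0.03]
```

View pics/s2c.png

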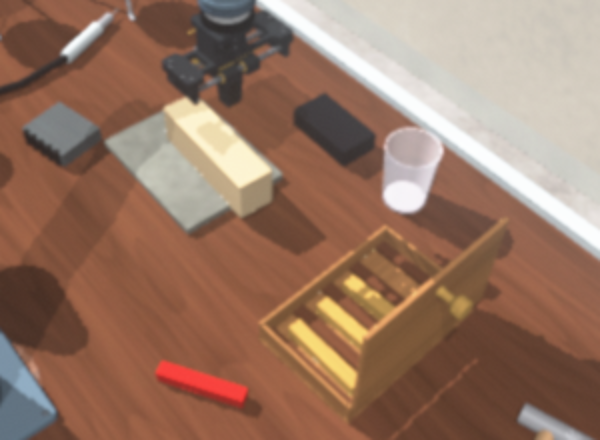

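The brick lies flat on the slab (crop px 165–275, 95–215). Taking one top look to measure the brick and bars before the first grasp.

```bash
cat >> h.py <<'E'
U,V=np.meshgrid(np.arange(512),np.arange(384))
def box(u0,u1,v0,v1): return (U>=u0)&(U<=u1)&(V>=v0)&(V<=v1)
def rects(m,C,name,mn=60,z0=None):
    n,l,s,c=cv2.connectedComponentsWithStats(m.astype(np.uint8)); out=[]
    for i in range(1,n):
        if s[i,4]<mn: continue
        P=C[l==i]; r=cv2.minAreaRect((P[:,:2]*1000).astype(np.float32)); (w,h),a=r[1],r[2]
        if w<h: a+=90
        a=(a+90)%180-90
        print(name,s[i,4],'px',c[i].round(),'c',np.round(r[0],1),'LxW',round(max(w,h)),round(min(w,h)),'long axis deg',round(a,1),'z',np.percentile(P[:,2],[5,50,95]).round(3))
def bars(C): rects(box(312,375,140,232)&(C[...,2]>.0215)&(C[...,2]<.036),C,'bar')
def brick(C): rects(box(150,300,120,230)&(abs(C[...,2]-.091)<.007),C,'brick')
def onbrick(C): rects(box(150,300,120,230)&(abs(C[...,2]-.113)<.007),C,'onbar')
E
python3 - <<'E'
from h import *
im,d,C=look('top','t2'); bars(C); brick(C)
local([.568,-.261,.20],RZ(5))
E
```

```text
bar 261 px [347. 176.] c [ 568.  -259.6] LxW 132 22 long axis deg -84.4 z [0.023 0.027 0.032]
bar 265 px [349. 194.] c [ 508.5 -266. ] LxW 131 22 long axis deg -86.3 z [0.024 0.028 0.032]
bar 256 px [350. 212.] c [ 448.9 -268.8] LxW 130 20 long axis deg 89.7 z [0.024 0.027 0.032]
brick 285 px [203. 179.] c [554.8 210.4] LxW 64 49 long axis deg -1.3 z [0.086 0.09  0.095]
brick 176 px [263. 182.] c [545.6  20.4] LxW 61 29 long axis deg -0.3 z [0.086 0.09  0.094]
shift [-8.11  0.46  0.87]
turn [ 0.04 -0.   -0.93]
```

Emit:
step_arm(motion=[0,0,-0.93,-1,0.5,0,130,0,0,-0.93,-2,0.5,0,130,0,0,-0.93,-3,0.5,0.8,130,0,0,-0.93,-4,0.5,0.8,130,0,0,-0.93,-5,0.5,0.8,130,0,0,-0.93,-6,0.5,0.8,130,0,0,-0.93,-7,0.5,0.8,130,0,0,-0.93,-8.1,0.5,0.8,130], squeeze=35)

```text
clock: 4.5
tcp_pos: [0.5675, -0.2584, 0.2003]
ee_rot: [-2.123, -2.316, 0.0]
force: [0.6, -0.0, -0.0]
finger_gap: 0.0431
grip_force: 0.0
```

Emit:
step_arm(motion=[0,0,0,0,0,0,130,0,0,0,0,0,0,130])

```text
clock: 4.67
tcp_pos: [0.5667, -0.2599, 0.2004]
ee_rot: [2.129, 2.309, -0.003]
force: [0.1, 1.2, 1.1]
finger_gap: 0.0433
grip_force: 0.0
```

Run:
```python
from h import *
st(); local([.568,-.261,.037],RZ(5))
```

```text
t 4.6667 tcp [ 0.5667 -0.2599  0.2004] rot [ 2.129  2.309 -0.003] F [0.1 1.2 1.1] gap 0.0433 grip 0.0 q [ 0.02  0.59  0.47  1.68 -0.32  0.95  0.7 ]
shift [-0.02  0.03  4.09]
turn [-0.01  0.02 -0.07]
```

Emit:
step_arm(motion=[0,0,0,0,0,1,130,0,0,0,0,0,2,130,0,0,0,0,0,3,130,0,0,0,0,0,3.6,130,0,0,0,0,0,4.08,130,0,0,0,0,0,4.08,130,0,0,0,0,0,4.08,255,0,0,0,0,0,4.08,255])

```text
clock: 5.33
tcp_pos: [0.5684, -0.2548, 0.0377]
ee_rot: [-2.121, -2.317, -0.001]
force: [0.4, -0.8, 0.0]
finger_gap: 0.0319
grip_force: 0.0
```

Emit:
step_arm(motion=[0,0,0,0,0,0,255,0,0,0,0,0,0,255,0,0,0,0,0,0,255,0,0,0,0,0,0,255])

```text
clock: 5.67
tcp_pos: [0.5684, -0.2555, 0.0382]
ee_rot: [-2.122, -2.317, -0.001]
force: [-0.8, 2.2, 4.6]
finger_gap: 0.0214
grip_force: 35.0
```

Emit:
step_arm(motion=[0,0,0,0,0,-0.5,255,0,0,0,0,0,-1.5,255,0,0,0,0,0,-2.5,255,0,0,0,0,0,-3.5,255,0,0,0,0,0,-4.0,255,0,0,0,0,0,-4.0,255])

```text
clock: 6.17
tcp_pos: [0.5703, -0.2576, 0.2024]
ee_rot: [2.118, 2.31, 0.005]
force: [0.9, -0.3, -4.4]
finger_gap: 0.0212
grip_force: 35.0
```

Run:
```python
from h import *
st(); local([.557,.19,.20],RZ(-92))
```

```text
t 6.1667 tcp [ 0.5703 -0.2576  0.2024] rot [2.118 2.31  0.005] F [ 0.9 -0.3 -4.4] gap 0.0212 grip 34.99578416347504 q [ 0.02  0.59  0.48  1.68 -0.32  0.94  0.7 ]
shift [11.18  0.64  0.03]
turn [ 0.1  -0.04 19.39]
```

Emit:
step_arm(motion=[0,0,1.2,0.5,0,0,255,0,0,2.4,1.2,0.1,0,255,0,0,3.6,1.9,0.2,0,255,0,0,4.8,2.6,0.2,0,255,0,0,6.0,3.3,0.2,0,255,0,0,7.2,4.0,0.3,0,255,0,0,8.4,4.7,0.3,0,255,0,0,9.6,5.4,0.3,0,255], squeeze=45)

```text
clock: 6.83
tcp_pos: [0.5596, -0.0383, 0.1955]
ee_rot: [-2.884, -1.245, 0.005]
force: [0.1, 0.1, -4.9]
finger_gap: 0.0212
grip_force: 45.0
```

Run:
```python
from h import *
st(); local([.557,.19,.20],RZ(-92))
```

```text
t 6.8333 tcp [ 0.5596 -0.0383  0.1955] rot [-2.884 -1.245  0.005] F [ 0.1  0.1 -4.9] gap 0.0212 grip 44.9910843372345 q [-0.52  0.55  0.69  1.86 -0.44  0.9  -0.38]
shift [ 4.11 -3.96 -0.12]
turn [-0.01  0.04  9.74]
```

Emit:
step_arm(motion=[0,0,1.3,0.5,-0.5,-0.1,255,0,0,2.6,1.1,-1.1,-0.1,255,0,0,3.9,1.7,-1.7,-0.1,255,0,0,5.2,2.3,-2.3,-0.1,255,0,0,6.5,2.9,-2.9,-0.1,255,0,0,7.8,3.5,-3.4,-0.1,255,0,0,9.0,3.9,-3.7,-0.1,255,0,0,9.4,3.9,-3.7,-0.1,255])

```text
clock: 7.5
tcp_pos: [0.5578, 0.182, 0.1987]
ee_rot: [-3.141, -0.005, 0.005]
force: [-1.0, 0.2, -4.8]
finger_gap: 0.0214
grip_force: 45.0
```

Emit:
step_arm(motion=[0,0,0,0,0,0,255,0,0,0,0,0,0,255,0,0,0,0,0,0,255])

```text
clock: 7.75
tcp_pos: [0.5588, 0.1736, 0.2007]
ee_rot: [3.14, -0.001, -0.002]
force: [-0.2, -0.6, -4.9]
finger_gap: 0.0211
grip_force: 45.0
```

Run:
```python
from h import *
im,d,C=look('top','t3'); bars(C)
# brick top edges by strip, excluding arm: visible part y<0.13
Z=C[...,2]; m=box(150,300,120,230)&(abs(Z-.091)<.007)
P=C[m]; 
for y0 in np.arange(.0,.26,.03):
    q=P[(P[:,1]>=y0)&(P[:,1]<y0+.03)]
    if len(q)>20: print('y',round(y0,2),len(q),'x',np.percentile(q[:,0],[1,99]).round(3), 'y',q[:,1].min().round(3),q[:,1].max().round(3))
st(); local([.557,.19,.135],RZ(-92))
im2,_,_=look('side','s3'); cv2.imwrite('pics/s3c.png',cv2.resize(im2[70:290,130:430],None,fx=2,fy=2))
```

```text
bar 259 px [349. 194.] c [ 508.5 -266.3] LxW 131 22 long axis deg -86.6 z [0.023 0.028 0.032]
bar 255 px [351. 212.] c [ 448.9 -269. ] LxW 129 20 long axis deg 89.7 z [0.023 0.027 0.032]
y 0.0 157 x [0.515 0.576] y 0.006 0.029
y 0.03 191 x [0.515 0.58 ] y 0.031 0.06
y 0.06 189 x [0.518 0.579] y 0.06 0.089
y 0.09 91 x [0.519 0.579] y 0.091 0.12
y 0.12 120 x [0.519 0.583] y 0.12 0.149
y 0.15 55 x [0.522 0.581] y 0.151 0.175
t 7.8 tcp [0.559  0.1736 0.2011] rot [ 3.141e+00 -2.000e-03 -1.000e-03] F [ 0.4 -0.4 -5. ] gap 0.021 grip 44.99549746513367 q [-1.    0.66  0.9   1.8  -0.61  0.99 -1.43]
shift [-0.05 -0.41  1.65]
turn [0.01 0.01 0.39]
```

View pics/s3c.png

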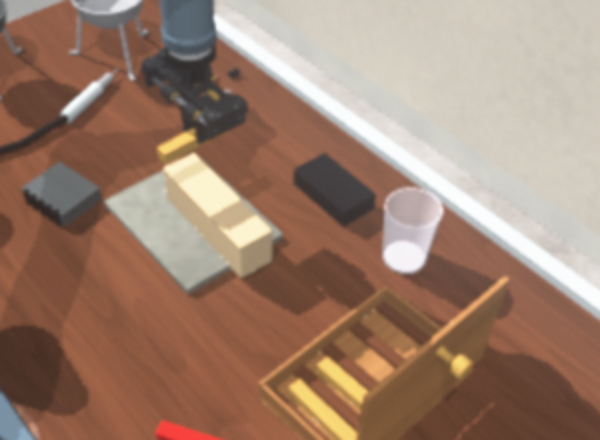

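Bar held level over the brick's far end (crop px 178,147). Lowering and releasing.

Emit:
step_arm(motion=[0,0,0.3,0,-0.4,0.5,255,0,0,0.3,0,-0.4,1.0,255,0,0,0.3,0,-0.4,1.4,255,0,0,0.3,0,-0.4,1.65,255,0,0,0.3,0,-0.4,1.8,255,0,0,0.3,0,-0.4,1.9,255,0,0,0.3,0,-0.4,1.92,255,0,0,0.3,0,-0.4,1.92,255])

```text
clock: 8.52
tcp_pos: [0.5599, 0.1909, 0.1254]
ee_rot: [-3.141, 0.042, -0.001]
force: [-0.5, 0.6, -4.7]
finger_gap: 0.0211
grip_force: 45.0
```

Emit:
step_arm(motion=[0,0,0,0,0,0,255,0,0,0,0,0,0,255])

```text
clock: 8.68
tcp_pos: [0.5599, 0.1913, 0.1256]
ee_rot: [-3.141, 0.041, -0.002]
force: [0.4, -0.4, -5.0]
finger_gap: 0.0211
grip_force: 45.0
```

Still unloaded (−5 N means it is hanging), so I lower in small steps until the force comes off.

Emit:
step_arm(motion=[0,0,0,-0.05,0,0.05,255,0,0,0,-0.05,0,0.05,255,0,0,0,-0.05,0,0.05,255])

```text
clock: 8.93
tcp_pos: [0.5578, 0.1914, 0.1233]
ee_rot: [-3.141, 0.041, -0.002]
force: [0.3, 0.1, -2.5]
finger_gap: 0.0213
grip_force: 45.0
```

Emit:
step_arm(motion=[0,0,0,0,0,0.03,255,0,0,0,0,0,0.03,255])

```text
clock: 9.1
tcp_pos: [0.5578, 0.1913, 0.1232]
ee_rot: [-3.14, 0.041, -0.001]
force: [-4.3, -0.5, 10.1]
finger_gap: 0.0211
grip_force: 45.0
```

Emit:
step_arm(motion=[0,0,0,0,0,-0.02,190,0,0,0,0,0,-0.02,160,0,0,0,0,0,-0.02,130,0,0,0,0,0,-0.02,130,0,0,0,0,0,-0.5,130,0,0,0,0,0,-1.3,130,0,0,0,0,0,-2,130,0,0,0,0,0,-2.0,130])

```text
clock: 9.77
tcp_pos: [0.5604, 0.1912, 0.2065]
ee_rot: [-3.139, 0.042, -0.011]
force: [1.0, -0.9, 0.1]
finger_gap: 0.0434
grip_force: 0.0
```

Run:
```python
from h import *
st(); local([.5085,-.266,.20],RZ(3.5))
```

```text
t 9.7667 tcp [0.5604 0.1912 0.2065] rot [-3.139  0.042 -0.011] F [ 1.  -0.9  0.1] gap 0.0434 grip 0.0 q [-1.03  0.66  0.91  1.78 -0.61  1.   -1.48]
shift [-0.99 11.46  0.13]
turn [  0.05  -0.09 -19.01]
```

Emit:
step_arm(motion=[0,0,-1.3,-0.1,0.8,0,130,0,0,-2.6,-0.2,1.6,0,130,0,0,-3.9,-0.3,2.4,0,130,0,0,-5.2,-0.4,3.2,0,130,0,0,-6.5,-0.5,4.0,0,130,0,0,-7.8,-0.6,4.8,0,130,0,0,-9.1,-0.7,5.6,0,130,0,0,-10.4,-0.8,6.4,0,130], squeeze=35)

```text
clock: 10.43
tcp_pos: [0.518, -0.0652, 0.2013]
ee_rot: [-2.837, -1.348, 0.0]
force: [0.3, -0.2, 0.4]
finger_gap: 0.0431
grip_force: 0.0
```

Run:
```python
from h import *
st(); local([.5085,-.266,.20],RZ(3.5))
```

```text
t 10.4333 tcp [ 0.518  -0.0652  0.2013] rot [-2.837 -1.348  0.   ] F [ 0.3 -0.2  0.4] gap 0.0431 grip 0.0 q [-0.5   0.47  0.7   1.95 -0.4   0.86 -0.27]
shift [-4.04  2.99  0.03]
turn [-0.    0.   -8.53]
```

Emit:
step_arm(motion=[0,0,-1.2,-0.55,0.4,0,130,0,0,-2.4,-1.15,0.85,0,130,0,0,-3.6,-1.75,1.3,0,130,0,0,-4.8,-2.35,1.75,0,130,0,0,-6.0,-2.95,2.2,0,130,0,0,-7.2,-3.5,2.6,0,130,0,0,-8.5,-4.04,3.0,0,130,0,0,-8.5,-4.04,3.0,0,130])

```text
clock: 11.1
tcp_pos: [0.5064, -0.2717, 0.2018]
ee_rot: [2.163, 2.275, -0.004]
force: [0.5, 0.4, -0.3]
finger_gap: 0.0436
grip_force: 0.0
```

Emit:
step_arm(motion=[0,0,0,0,0,0,130,0,0,0,0,0,0,130,0,0,0,0,0,0,130])

```text
clock: 11.35
tcp_pos: [0.5088, -0.2632, 0.2012]
ee_rot: [-2.161, -2.279, -0.001]
force: [0.1, 0.9, 1.4]
finger_gap: 0.0432
grip_force: 0.0
```

Run:
```python
from h import *
im,d,C=look('top','t4'); onbrick(C); brick(C); bars(C)
st(); local([.5085,-.266,.037],RZ(3.5))
```

```text
onbar 294 px [207. 179.] c [552.7 192. ] LxW 126 23 long axis deg 0.1 z [0.109 0.113 0.116]
brick 1120 px [239. 180.] c [558.5  94. ] LxW 180 83 long axis deg 86.3 z [0.086 0.091 0.095]
brick 168 px [200. 179.] c [556.5 220.8] LxW 62 27 long axis deg -2.9 z [0.087 0.09  0.095]
bar 176 px [343. 194.] c [ 507.2 -244.8] LxW 87 22 long axis deg -86.4 z [0.023 0.028 0.033]
bar 127 px [341. 212.] c [ 449.  -238.9] LxW 69 20 long axis deg 89.9 z [0.024 0.027 0.031]
t 11.4 tcp [ 0.5089 -0.2632  0.2013] rot [-2.16e+00 -2.28e+00 -1.00e-03] F [ 0.2 -0.5 -0.6] gap 0.0433 grip 0.0 q [ 0.02  0.51  0.51  1.82 -0.32  0.89  0.73]
shift [-0.07 -0.01  4.11]
turn [-0.   -0.01 -0.08]
```

Emit:
step_arm(motion=[0,0,0,-0.07,0,1,130,0,0,0,-0.1,0,2,130,0,0,0,-0.1,0,3,130,0,0,0,-0.1,0,3.6,130,0,0,0,-0.1,0,4.1,130,0,0,0,-0.1,0,4.1,130,0,0,0,-0.1,0,4.1,255,0,0,0,-0.1,0,4.1,255])

```text
clock: 12.07
tcp_pos: [0.5092, -0.2683, 0.0383]
ee_rot: [2.161, 2.279, 0.0]
force: [-0.4, 0.6, -0.7]
finger_gap: 0.0317
grip_force: 0.0
```

Emit:
step_arm(motion=[0,0,0,0,0,0,255,0,0,0,0,0,0,255,0,0,0,0,0,0,255,0,0,0,0,0,0,255])

```text
clock: 12.4
tcp_pos: [0.5093, -0.2688, 0.0387]
ee_rot: [2.162, 2.278, 0.002]
force: [-1.5, 1.7, 6.8]
finger_gap: 0.0218
grip_force: 35.0
```

Emit:
step_arm(motion=[0,0,0,0,0,-0.5,255,0,0,0,0,0,-1.5,255,0,0,0,0,0,-2.5,255,0,0,0,0,0,-3.5,255,0,0,0,0,0,-4.0,255,0,0,0,0,0,-4.0,255], squeeze=45)

```text
clock: 12.9
tcp_pos: [0.5108, -0.2702, 0.2022]
ee_rot: [2.158, 2.273, 0.005]
force: [0.5, -0.7, -3.8]
finger_gap: 0.0212
grip_force: 45.0
```

Run:
```python
from h import *
st(); local([.551,.12,.20],RZ(-92))
```

```text
t 12.9 tcp [ 0.5108 -0.2702  0.2022] rot [2.158 2.273 0.005] F [ 0.5 -0.7 -3.8] gap 0.0212 grip 44.98599886894226 q [ 0.02  0.52  0.52  1.81 -0.32  0.89  0.74]
shift [9.69 1.51 0.04]
turn [ 0.09 -0.04 18.99]
```

Emit:
step_arm(motion=[0,0,1.2,0.5,0,0,255,0,0,2.4,1.1,0.2,0,255,0,0,3.6,1.7,0.3,0,255,0,0,4.8,2.3,0.4,0,255,0,0,6.0,2.9,0.5,0,255,0,0,7.2,3.5,0.6,0,255,0,0,8.4,4.1,0.7,0,255,0,0,9.6,4.7,0.8,0,255])

```text
clock: 13.57
tcp_pos: [0.5293, -0.0779, 0.1957]
ee_rot: [-2.905, -1.194, 0.005]
force: [0.4, -0.1, -4.3]
finger_gap: 0.0208
grip_force: 45.0
```

Run:
```python
from h import *
st(); local([.5475,.12,.20],RZ(-92))
```

```text
t 13.5667 tcp [ 0.5293 -0.0779  0.1957] rot [-2.905 -1.194  0.005] F [ 0.4 -0.1 -4.3] gap 0.0208 grip 44.99334454536438 q [-0.49  0.51  0.73  1.93 -0.44  0.87 -0.32]
shift [ 3.8  -3.2  -0.11]
turn [-0.01  0.04  9.34]
```

Emit:
step_arm(motion=[0,0,1.3,0.5,-0.4,-0.1,255,0,0,2.6,1.0,-0.85,-0.1,255,0,0,3.9,1.6,-1.35,-0.1,255,0,0,5.2,2.2,-1.8,-0.1,255,0,0,6.5,2.8,-2.3,-0.1,255,0,0,7.8,3.3,-2.8,-0.1,255,0,0,9.0,3.7,-3.1,-0.1,255,0,0,9.3,3.7,-3.1,-0.1,255])

```text
clock: 14.23
tcp_pos: [0.5465, 0.1191, 0.1989]
ee_rot: [-3.14, 0.037, 0.006]
force: [-0.4, 0.3, -5.7]
finger_gap: 0.0211
grip_force: 45.0
```

Emit:
step_arm(motion=[0,0,0,0,0,0,255,0,0,0,0,0,0,255,0,0,0,0,0,0,255])

```text
clock: 14.48
tcp_pos: [0.5471, 0.1113, 0.201]
ee_rot: [3.14, -0.043, -0.002]
force: [-0.2, 0.3, -4.8]
finger_gap: 0.0209
grip_force: 45.0
```

Run:
```python
from h import *
st(); local([.5475,.12,.123],RZ(-92))
```

```text
t 14.4833 tcp [0.5471 0.1113 0.201 ] rot [ 3.14e+00 -4.30e-02 -2.00e-03] F [-0.2  0.3 -4.8] gap 0.0209 grip 44.99764859676361 q [-0.95  0.63  0.94  1.87 -0.61  0.96 -1.33]
shift [ 0.01 -0.22  1.95]
turn [0.01 0.01 0.09]
```

Emit:
step_arm(motion=[0,0,0.1,0,-0.22,0.5,255,0,0,0.1,0,-0.22,1.0,255,0,0,0.1,0,-0.22,1.4,255,0,0,0.1,0,-0.22,1.7,255,0,0,0.1,0,-0.22,1.85,255,0,0,0.1,0,-0.22,1.91,255,0,0,0.1,0,-0.22,1.94,255,0,0,0.1,0,-0.22,1.94,255])

```text
clock: 15.15
tcp_pos: [0.5486, 0.121, 0.1248]
ee_rot: [-3.141, 0.056, -0.002]
force: [-1.1, -1.3, -2.5]
finger_gap: 0.0213
grip_force: 45.0
```

Emit:
step_arm(motion=[0,0,0,0,0,0.02,255,0,0,0,0,0,0.02,255])

```text
clock: 15.32
tcp_pos: [0.5488, 0.1212, 0.1244]
ee_rot: [-3.141, 0.056, -0.003]
force: [-2.9, -1.6, 5.1]
finger_gap: 0.0209
grip_force: 45.0
```

Emit:
step_arm(motion=[0,0,0,0,0,0,190,0,0,0,0,0,0,160,0,0,0,0,0,0,130,0,0,0,0,0,0,130,0,0,0,0,0,-0.5,130,0,0,0,0,0,-1.3,130,0,0,0,0,0,-2,130,0,0,0,0,0,-2.0,130])

```text
clock: 15.98
tcp_pos: [0.5511, 0.1217, 0.2079]
ee_rot: [-3.139, 0.055, -0.012]
force: [1.4, -1.6, 0.1]
finger_gap: 0.0431
grip_force: 0.0
```

Run:
```python
from h import *
st(); local([.449,-.269,.20],RZ(0))
```

```text
t 15.9833 tcp [0.5511 0.1217 0.2079] rot [-3.139  0.055 -0.012] F [ 1.4 -1.6  0.1] gap 0.0431 grip 0.0 q [-0.97  0.62  0.95  1.86 -0.61  0.97 -1.36]
shift [-2.21  9.85  0.16]
turn [  0.05  -0.09 -18.41]
```

Emit:
step_arm(motion=[0,0,-1.2,-0.2,0.6,0,150,0,0,-2.4,-0.4,1.3,0,150,0,0,-3.6,-0.5,2.0,0,150,0,0,-4.8,-0.7,2.7,0,150,0,0,-6.0,-0.8,3.4,0,150,0,0,-7.2,-1.0,4.1,0,150,0,0,-8.4,-1.1,4.8,0,150,0,0,-9.6,-1.2,5.5,0,150], squeeze=35)

```text
clock: 16.65
tcp_pos: [0.4919, -0.0975, 0.203]
ee_rot: [-2.888, -1.235, -0.001]
force: [0.8, -0.4, -0.6]
finger_gap: 0.0361
grip_force: 0.0
```

Run:
```python
from h import *
im,d,C=look('top','t5'); onbrick(C); bars(C)
st(); local([.449,-.269,.20],RZ(0))
```

```text
onbar 293 px [207. 179.] c [552.6 192.1] LxW 126 22 long axis deg -0.7 z [0.109 0.112 0.116]
onbar 301 px [230. 179.] c [550.7 121.6] LxW 129 22 long axis deg -1.9 z [0.108 0.112 0.117]
bar 252 px [351. 212.] c [ 448.9 -269.6] LxW 130 20 long axis deg 89.7 z [0.023 0.028 0.032]
t 16.7 tcp [ 0.4904 -0.1042  0.2037] rot [ 2.886  1.234 -0.   ] F [-1.1 -4.1  0.7] gap 0.0362 grip 0.0 q [-0.48  0.44  0.76  2.01 -0.4   0.84 -0.26]
shift [-3.69  2.1   0.11]
turn [ 0.03  0.03 -8.74]
```

Emit:
step_arm(motion=[0,0,-1.2,-0.5,0.25,0.05,150,0,0,-2.4,-1.0,0.55,0.1,150,0,0,-3.6,-1.6,0.85,0.1,150,0,0,-4.8,-2.2,1.2,0.1,150,0,0,-6.0,-2.8,1.55,0.1,150,0,0,-7.2,-3.3,1.85,0.1,150,0,0,-8.7,-3.7,2.1,0.1,150,0,0,-8.7,-3.7,2.1,0.1,150])

```text
clock: 17.37
tcp_pos: [0.4485, -0.2655, 0.1994]
ee_rot: [2.23, 2.21, -0.002]
force: [-0.7, -0.1, 0.5]
finger_gap: 0.0364
grip_force: 0.0
```

Emit:
step_arm(motion=[0,0,0,0,0,0,150,0,0,0,0,0,0,150,0,0,0,0,0,0,150])

```text
clock: 17.62
tcp_pos: [0.4505, -0.2597, 0.1989]
ee_rot: [-2.231, -2.211, -0.001]
force: [-0.7, 1.3, 1.1]
finger_gap: 0.0362
grip_force: 0.0
```

Run:
```python
from h import *
im,d,C=look('top','t6'); bars(C)
st(); local([.449,-.269,.037],RZ(0))
```

```text
bar 151 px [343. 212.] c [ 449.  -242.5] LxW 77 20 long axis deg 89.6 z [0.023 0.027 0.032]
t 17.6667 tcp [ 0.4505 -0.2598  0.199 ] rot [-2.23  -2.212 -0.   ] F [ 0.1  0.5 -0.2] gap 0.0362 grip 0.0 q [-0.01  0.44  0.57  1.96 -0.31  0.83  0.72]
shift [-0.23 -0.04  4.05]
turn [-0.   -0.01 -0.09]
```

Emit:
step_arm(motion=[0,0,0,-0.2,-0.02,1,160,0,0,0,-0.24,-0.02,2,160,0,0,0,-0.24,-0.02,2.8,160,0,0,0,-0.24,-0.02,3.4,160,0,0,0,-0.24,-0.02,3.8,160,0,0,0,-0.24,-0.02,4.03,160,0,0,0,-0.24,-0.02,4.03,160,0,0,0,-0.24,-0.02,4.03,255])

```text
clock: 18.33
tcp_pos: [0.4495, -0.2706, 0.0383]
ee_rot: [2.231, 2.212, -0.0]
force: [0.3, -0.5, 0.5]
finger_gap: 0.028
grip_force: 0.0
```

Emit:
step_arm(motion=[0,0,0,0,0,0,255,0,0,0,0,0,0,255,0,0,0,0,0,0,255,0,0,0,0,0,0,255])

```text
clock: 18.67
tcp_pos: [0.4497, -0.271, 0.039]
ee_rot: [2.23, 2.211, 0.001]
force: [-1.6, 1.0, 5.2]
finger_gap: 0.0215
grip_force: 34.8
```

Emit:
step_arm(motion=[0,0,0,0,0,-0.5,255,0,0,0,0,0,-1.5,255,0,0,0,0,0,-2.5,255,0,0,0,0,0,-3.5,255,0,0,0,0,0,-4.0,255,0,0,0,0,0,-4.0,255], squeeze=45)

```text
clock: 19.17
tcp_pos: [0.4512, -0.2723, 0.2023]
ee_rot: [2.226, 2.206, 0.005]
force: [1.3, -0.9, -4.1]
finger_gap: 0.0207
grip_force: 44.8
```

Run:
```python
from h import *
st(); local([.547,.05,.20],RZ(-92))
```

```text
t 19.1667 tcp [ 0.4512 -0.2723  0.2023] rot [2.226 2.206 0.005] F [ 1.3 -0.9 -4.1] gap 0.0207 grip 44.78568434715271 q [ 0.    0.44  0.58  1.94 -0.32  0.84  0.75]
shift [8.08 2.32 0.05]
turn [ 0.09 -0.05 18.29]
```

Emit:
step_arm(motion=[0,0,1.2,0.4,0.1,0,255,0,0,2.4,0.9,0.3,0,255,0,0,3.6,1.4,0.4,0,255,0,0,4.8,1.9,0.55,0,255,0,0,6.0,2.4,0.7,0,255,0,0,7.2,2.9,0.85,0,255,0,0,8.4,3.4,1.0,0,255,0,0,9.6,3.9,1.1,0,255])

```text
clock: 19.83
tcp_pos: [0.4937, -0.1138, 0.1963]
ee_rot: [-2.94, -1.106, 0.004]
force: [1.2, 0.5, -5.1]
finger_gap: 0.0211
grip_force: 44.8
```

Run:
```python
from h import *
st(); local([.5455,.05,.20],RZ(-92))
```

```text
t 19.8333 tcp [ 0.4937 -0.1138  0.1963] rot [-2.94  -1.106  0.004] F [ 1.2  0.5 -5.1] gap 0.0211 grip 44.78108525276184 q [-0.47  0.48  0.79  2.   -0.45  0.85 -0.29]
shift [ 3.67 -2.23 -0.1 ]
turn [-0.01  0.03  8.64]
```

Emit:
step_arm(motion=[0,0,1.2,0.5,-0.3,-0.1,255,0,0,2.4,1.0,-0.6,-0.1,255,0,0,3.6,1.6,-0.95,-0.1,255,0,0,4.8,2.2,-1.3,-0.1,255,0,0,6.0,2.8,-1.7,-0.1,255,0,0,7.2,3.3,-2.0,-0.1,255,0,0,8.4,3.6,-2.2,-0.1,255,0,0,8.6,3.6,-2.2,-0.1,255])

```text
clock: 20.5
tcp_pos: [0.5436, 0.0506, 0.1996]
ee_rot: [-3.141, 0.039, 0.004]
force: [0.8, -0.0, -4.8]
finger_gap: 0.0211
grip_force: 44.8
```

Emit:
step_arm(motion=[0,0,0,0,0,0,255,0,0,0,0,0,0,255,0,0,0,0,0,0,255])

```text
clock: 20.75
tcp_pos: [0.5433, 0.0445, 0.2015]
ee_rot: [3.141, -0.042, -0.002]
force: [-0.3, 0.3, -4.5]
finger_gap: 0.0211
grip_force: 44.8
```

Run:
```python
from h import *
im,d,C=look('top','t7'); onbrick(C)
st(); local([.5455,.05,.1245],RZ(-92))
```

```text
onbar 232 px [207. 175.] c [557.4 192. ] LxW 117 22 long axis deg -0.0 z [0.109 0.113 0.117]
t 20.8 tcp [0.5435 0.0446 0.2018] rot [ 3.141e+00 -4.300e-02 -1.000e-03] F [-0.5 -0.2 -3.9] gap 0.0207 grip 44.7856467962265 q [-0.86  0.61  0.97  1.9  -0.62  0.96 -1.2 ]
shift [ 0.05 -0.14  1.93]
turn [0.   0.01 0.09]
```

Emit:
step_arm(motion=[0,0,0.1,0.03,-0.14,0.5,255,0,0,0.1,0.03,-0.14,1.0,255,0,0,0.1,0.03,-0.14,1.4,255,0,0,0.1,0.03,-0.14,1.7,255,0,0,0.1,0.03,-0.14,1.85,255,0,0,0.1,0.03,-0.14,1.91,255,0,0,0.1,0.03,-0.14,1.94,255,0,0,0.1,0.03,-0.14,1.94,255])

```text
clock: 21.47
tcp_pos: [0.5458, 0.0513, 0.125]
ee_rot: [-3.141, 0.055, -0.002]
force: [-0.4, 0.2, -4.4]
finger_gap: 0.0213
grip_force: 44.8
```

Emit:
step_arm(motion=[0,0,0,0,0,0.02,255,0,0,0,0,0,0.02,255])

```text
clock: 21.63
tcp_pos: [0.5458, 0.0516, 0.1242]
ee_rot: [-3.141, 0.055, -0.002]
force: [0.1, -0.1, -4.7]
finger_gap: 0.0212
grip_force: 44.8
```

Emit:
step_arm(motion=[0,0,0,0,0,0.03,255,0,0,0,0,0,0.03,255,0,0,0,0,0,0.03,255])

```text
clock: 21.88
tcp_pos: [0.5458, 0.0517, 0.124]
ee_rot: [-3.14, 0.055, -0.001]
force: [-3.7, 1.7, 10.0]
finger_gap: 0.0209
grip_force: 44.8
```

Emit:
step_arm(motion=[0,0,0,0,0,0,190,0,0,0,0,0,0,160,0,0,0,0,0,0,130,0,0,0,0,0,0,130,0,0,0,0,0,-0.5,130,0,0,0,0,0,-1.3,130,0,0,0,0,0,-2.3,130,0,0,0,0,0,-3.3,130])

```text
clock: 22.55
tcp_pos: [0.5448, 0.0512, 0.2556]
ee_rot: [3.14, -0.056, -0.002]
force: [1.1, 0.7, 0.9]
finger_gap: 0.0432
grip_force: 0.0
```

Run:
```python
from h import *
st(); local([.49,-.42,.30],RZ(0))
C=cloud('top',np.load('pics/t2.npy')); m=box(370,405,125,232)&(C[...,2]>.19)&(C[...,2]<.25)
P=C[m]; print('lid',P.min(0).round(3),P.max(0).round(3))
for x0 in (.42,.5,.58,.64):
    q=P[abs(P[:,0]-x0)<.01]; t=q[q[:,2]>.215]; print(x0,q[:,1].min().round(3),q[:,1].max().round(3),t[:,1].min().round(3),t[:,1].max().round(3))
```

```text
t 22.55 tcp [0.5448 0.0512 0.2556] rot [ 3.14e+00 -5.60e-02 -2.00e-03] F [1.1 0.7 0.9] gap 0.0432 grip 0.0 q [-0.92  0.55  1.04  1.85 -0.55  1.06 -1.27]
shift [-0.95 11.82 -1.1 ]
turn [ -0.     0.02 -18.41]
lid [ 0.411 -0.393  0.19 ] [ 0.68  -0.343  0.233]
0.42 -0.368 -0.357 -0.368 -0.358
0.5 -0.362 -0.353 -0.362 -0.354
0.58 -0.357 -0.348 -0.357 -0.349
0.64 -0.352 -0.344 -0.352 -0.345
```

Emit:
step_arm(motion=[0,0,-1.2,0,0.5,-1.2,255,0,0,-2.4,-0.2,1.2,-1.2,255,0,0,-3.6,-0.3,1.9,-1.2,255,0,0,-4.8,-0.4,2.7,-1.2,255,0,0,-6.0,-0.5,3.5,-1.2,255,0,0,-7.2,-0.6,4.3,-1.2,255,0,0,-8.4,-0.7,5.1,-1.2,255,0,0,-9.6,-0.8,5.9,-1.2,255], squeeze=20)

```text
clock: 23.22
tcp_pos: [0.5047, -0.1848, 0.3027]
ee_rot: [2.889, 1.235, 0.001]
force: [0.6, -0.5, -0.4]
finger_gap: 0.0004
grip_force: 0.0
```

Run:
```python
from h import *
im,d,C=look('top','t8'); onbrick(C)
st(); local([.49,-.41,.30],RZ(3.5))
```

```text
onbar 295 px [207. 179.] c [552.5 191.9] LxW 126 23 long axis deg 0.1 z [0.108 0.113 0.116]
onbar 303 px [230. 179.] c [550.9 121.9] LxW 130 22 long axis deg -2.0 z [0.108 0.112 0.116]
onbar 286 px [252. 181.] c [545.5  52.8] LxW 126 19 long axis deg -0.1 z [0.108 0.113 0.117]
t 23.2667 tcp [ 0.5021 -0.1927  0.3035] rot [ 2.885e+00  1.232e+00 -1.000e-03] F [-1.1 -5.1  0.2] gap 0.0005 grip 0.0 q [-0.41  0.39  0.89  1.82 -0.34  1.09 -0.15]
shift [-4.13  3.54  0.11]
turn [ 0.03  0.04 -9.45]
```

All three bars are well placed. Next I move behind the lid.

Emit:
step_arm(motion=[0,0,-1.3,-0.6,0.5,0,255,0,0,-2.6,-1.2,1.0,0,255,0,0,-3.9,-1.8,1.5,0,255,0,0,-5.2,-2.4,2.0,0,255,0,0,-6.5,-3.0,2.6,0,255,0,0,-7.8,-3.6,3.1,0,255,0,0,-9.1,-4.2,3.54,0,255,0,0,-9.5,-4.2,3.54,0,255])

```text
clock: 23.93
tcp_pos: [0.4867, -0.4093, 0.3028]
ee_rot: [2.155, 2.283, -0.007]
force: [-1.5, 0.5, 0.3]
finger_gap: 0.0004
grip_force: 0.0
```

Emit:
step_arm(motion=[0,0,0,0,0,0,255,0,0,0,0,0,0,255,0,0,0,0,0,0,255])

```text
clock: 24.18
tcp_pos: [0.491, -0.401, 0.3022]
ee_rot: [-2.152, -2.288, -0.001]
force: [-0.5, -0.0, -0.4]
finger_gap: 0.0001
grip_force: 0.0
```

Run:
```python
from h import *
st(); local([.49,-.395,.215],RZ(3.5))
```

```text
t 24.1833 tcp [ 0.491  -0.401   0.3022] rot [-2.152e+00 -2.288e+00 -1.000e-03] F [-0.5 -0.  -0.4] gap 0.0001 grip 0.0 q [ 0.17  0.53  0.66  1.56 -0.34  1.17  0.96]
shift [ 0.15 -0.02  2.18]
turn [ 0.   -0.01 -0.  ]
```

Emit:
step_arm(motion=[0,0,0,0.1,0,0.8,255,0,0,0,0.1,0,1.6,255,0,0,0,0.1,0,2.2,255,0,0,0,0.1,0,2.2,255,0,0,0,0.3,0,2.2,255,0,0,0,0.5,0,2.2,255,0,0,0,0.6,0,2.2,255,0,0,0,0.7,0,2.22,255])

```text
clock: 24.85
tcp_pos: [0.4897, -0.3741, 0.2156]
ee_rot: [2.149, 2.287, 0.001]
force: [-0.2, -2.9, 1.3]
finger_gap: 0.0004
grip_force: 1.4
```

Run:
```python
from h import *
st(); 
for y,z in [(-.332,.209),(-.295,.196),(-.263,.174),(-.237,.144),(-.220,.109),(-.213,.070)]: local([.49,y,z],RZ(3.5))
```

```text
t 24.85 tcp [ 0.4897 -0.3741  0.2156] rot [2.149e+00 2.287e+00 1.000e-03] F [-0.2 -2.9  1.3] gap 0.0004 grip 1.350423633120954 q [ 0.15  0.59  0.61  1.7  -0.4   0.98  0.97]
shift [1.05 0.07 0.16]
turn [0.03 0.02 0.01]
shift [1.98 0.13 0.49]
turn [0.03 0.02 0.01]
shift [2.77 0.18 1.04]
turn [0.03 0.02 0.01]
shift [3.42 0.21 1.78]
turn [0.03 0.02 0.01]
shift [3.85 0.24 2.66]
turn [0.03 0.02 0.01]
shift [4.03 0.24 3.63]
turn [0.03 0.02 0.01]
```

Emit:
step_arm(motion=[0,0,0,0.25,0,0,255,0,0,0,0.5,0,0.05,255,0,0,0,0.75,0,0.1,255,0,0,0,1.0,0.05,0.15,255,0,0,0,1.25,0.05,0.22,255,0,0,0,1.5,0.1,0.3,255,0,0,0,1.75,0.1,0.4,255,0,0,0,1.97,0.1,0.5,255])

```text
clock: 25.52
tcp_pos: [0.4876, -0.294, 0.1929]
ee_rot: [-2.151, -2.288, 0.0]
force: [0.2, -2.0, 0.8]
finger_gap: 0.0005
grip_force: 0.9
```

Emit:
step_arm(motion=[0,0,0,0.18,0,0.11,255,0,0,0,0.35,0,0.23,255,0,0,0,0.5,0,0.35,255,0,0,0,0.65,0,0.47,255,0,0,0,0.8,0,0.6,255,0,0,0,0.95,0,0.75,255,0,0,0,1.1,0,0.9,255,0,0,0,1.22,0,1.05,255])

```text
clock: 26.18
tcp_pos: [0.4848, -0.2462, 0.1509]
ee_rot: [2.152, 2.288, -0.0]
force: [-0.3, -1.2, -0.0]
finger_gap: 0.0001
grip_force: 0.6
```

Run:
```python
from h import *
im,d,C=look('side','s9'); st()
cv2.imwrite('pics/s9c.png',cv2.resize(im[100:320,200:500],None,fx=2,fy=2))
for y,z in [(-.237,.144),(-.220,.109),(-.213,.070)]: local([.49,y,z],RZ(3.5))
```

```text
t 26.2333 tcp [ 0.4842 -0.2448  0.1498] rot [-2.15  -2.288  0.   ] F [ 0.8  0.2 -0.9] gap 0.0 grip 0.4260176920797676 q [-0.05  0.56  0.57  1.93 -0.43  0.77  0.83]
shift [0.19 0.16 0.15]
turn [-0.02 -0.02  0.01]
shift [0.61 0.18 1.02]
turn [-0.02 -0.02  0.01]
shift [0.78 0.2  2.  ]
turn [-0.02 -0.02  0.01]
```

View pics/s9c.png

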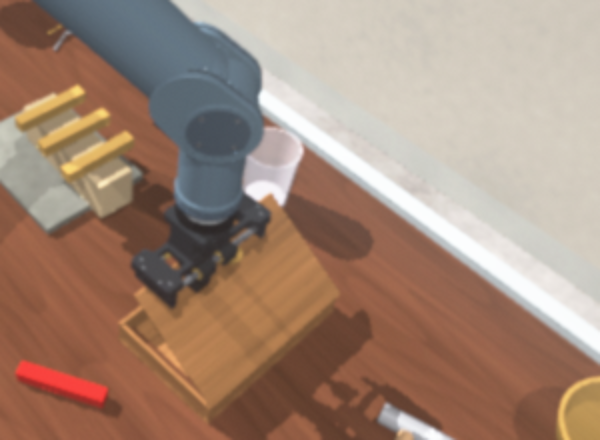

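The lid is about halfway shut (crop px 240,310), with the fingers on its outer face beside the knob. The bars on the brick are undisturbed.

Emit:
step_arm(motion=[0,0,0,0.13,0.02,0.15,255,0,0,0,0.25,0.04,0.33,255,0,0,0,0.36,0.06,0.52,255,0,0,0,0.46,0.08,0.72,255,0,0,0,0.55,0.1,0.92,255,0,0,0,0.62,0.1,1.12,255,0,0,0,0.68,0.1,1.32,255,0,0,0,0.72,0.1,1.5,255])

```text
clock: 26.9
tcp_pos: [0.487, -0.2174, 0.0907]
ee_rot: [-2.152, -2.288, -0.0]
force: [0.4, -0.5, 1.3]
finger_gap: 0.0005
grip_force: 0.5
```

Emit:
step_arm(motion=[0,0,0,0.02,0,0.12,255,0,0,0,0.03,0,0.24,255,0,0,0,0.04,0,0.34,255,0,0,0,0.05,0,0.42,255,0,0,0,0.05,0,0.47,255,0,0,0,0.05,0,0.5,255,0,0,0,0.05,0,0.5,255])

```text
clock: 27.48
tcp_pos: [0.4868, -0.2159, 0.0715]
ee_rot: [2.153, 2.288, -0.0]
force: [-0.2, -0.2, -0.1]
finger_gap: 0.0008
grip_force: 0.0
```

Emit:
step_arm(motion=[0,0,0,0,0,0.03,255,0,0,0,0,0,0.06,255,0,0,0,0,0,0.08,255,0,0,0,0,0,0.08,255])

```text
clock: 27.82
tcp_pos: [0.487, -0.2161, 0.0707]
ee_rot: [-2.153, -2.287, -0.003]
force: [-8.1, 4.3, 29.4]
finger_gap: 0.0006
grip_force: 14.5
```

Firm contact with the lid shut. Backing off upward, then checking.

Emit:
step_arm(motion=[0,0,0,0,0,-0.3,255,0,0,0,0,0,-1,255,0,0,0,0,0,-2,255,0,0,0,0,0,-3,255,0,0,0,0,-1,-4,255,0,0,0,0,-1.8,-5,255,0,0,0,0,-1.8,-5,255,0,0,0,0,-1.8,-5,255])

```text
clock: 28.48
tcp_pos: [0.4135, -0.2221, 0.2718]
ee_rot: [2.154, 2.281, 0.006]
force: [-0.3, -0.9, -0.8]
finger_gap: 0.0005
grip_force: 0.0
```

Run:
```python
from h import *
im,d,C=look('top','t10'); onbrick(C); st()
m=(abs(C[...,0]-.54)<.15)&(C[...,1]<-.16)&(C[...,1]>-.37)&(C[...,2]>.03)&(C[...,2]<.075); P=C[m]
for y in (-.34,-.30,-.26,-.22,-.19): q=P[abs(P[:,1]-y)<.01]; print(y,len(q),np.median(q[:,2]).round(4))
im,d,C=look('side','s10')
cv2.imwrite('pics/s10c.png',cv2.resize(im[90:330,130:450],None,fx=2,fy=2))
```

```text
onbar 295 px [207. 179.] c [552.6 192.2] LxW 126 23 long axis deg -0.6 z [0.108 0.113 0.116]
onbar 298 px [230. 179.] c [550.6 121.9] LxW 129 23 long axis deg -2.1 z [0.108 0.113 0.117]
onbar 287 px [252. 181.] c [545.4  52.8] LxW 126 19 long axis deg -0.1 z [0.108 0.113 0.117]
t 28.5333 tcp [ 0.415  -0.2208  0.2702] rot [2.152 2.284 0.006] F [ 0.5  0.6 -0.1] gap 0.0003 grip 0.0 q [-0.23  0.25  0.74  2.02 -0.21  0.95  0.67]
-0.34 325 0.053
-0.3 303 0.0532
-0.26 281 0.0533
-0.22 485 0.0531
-0.19 495 0.0528
```

View pics/s10c.png

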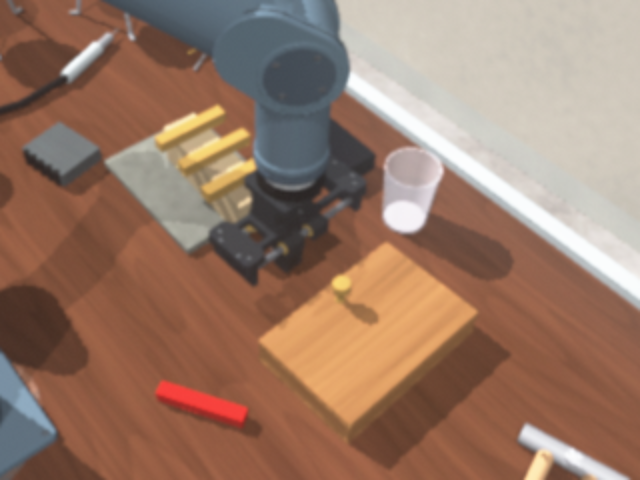

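The lid lies flat at 53 mm (crop px 368,340), so it is shut. The bars lie across the brick at crop px (190,128), (215,150) and (230,178). The bystanders are unmoved and the arm touches nothing.

```bash
python3 -c "
from cell import bot
print(bot.job_done())"
```

```text
the job is handed in; nothing more can be done
None
```

I handed the job in (no verdict came back): the brick lies flat on the slab, all three bars rest level and crosswise on its top, the lid is shut, and the bystanders look unmoved in the last pictures.

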